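# Park the shoe-care turntable in its red catch and load the polish tin

## Robot

A 6-joint arm with a two-finger parallel gripper is mounted at the origin on the work surface. World frame = base frame: x ahead of the robot, y to its left, z up, the work surface at z = 0. Lengths are in m, angles in rad, forces in N, time in s.
With the tool pointing down it reaches from about 0.3 to 0.875 m from the base axis. Payload 6.4 kg.
Tool frame: the origin (TCP) lies on the centre line of the jaws, within the pads' length; the fingertips stand 14 mm ahead of it and the grasp point (between the pads) lies 5 mm behind it (arm.tips_ahead is the distance from the TCP to the fingertips, in m); z points along the fingers, x is the direction in which the jaws open and shut, and the axes are right-handed (so a half turn about z gives the same grasp; the last joint's range is limited). The gripper opens to 85 mm and grips with 20 to 120 N. Pads are 22 mm wide; open, the fingers measure 114 mm over their backs; the gripper's body (76 mm by 85 mm) begins 54 mm behind the grasp point. The pads swing forward as they close: fully open they stand 13 mm farther back than shut.
Start: joints at [1.125, 0.181, 1.607, -0, 1.354, -0.206], TCP at [0.137, 0.559, 0.245] pointing down, gripper open.
Joint ranges: [-2.99, 2.99], [-0.89, 2.07], [0.3, 2.58], [-1.14, 4.28], [0, 2.63], [-3.12, 3.12]. Speed limits (rad/s): [2.57, 2.57, 3.01, 3.14, 3.14, 3.14].

## Interface

Orientations are given as a rotation vector (axis times angle).
In Python, from bench import arm gives the robot as it stands. The module is installed in compiled form; this text tells all that it offers.
- The arm moves only by the shell command python3 -m crank 'ROWS' [OPENING] [FORCE]. ROWS is JSON, a list of rows, each an object of numbers: "tx", "ty", "tz": the shift along the world's x, y, z as a fraction of full scale; "twist": the turn about the world's z as a fraction of full scale. A call has 1 to 12 rows; each row shifts and turns the commanded pose from where the row before left it; what a row does not reach is not made up. Full scale, the value 1, is 0.1 m for a shift and pi/2 rad for a turn. A row lasts 1/8 s, in which the tool goes at most 62.5 mm and 10.7 degrees, less where a joint would pass 70% of its speed; a pose out of reach is approached as far as the arm can. A call with a number of a shift or a turn outside -1 to 1 is refused whole. A call with a gripper value outside its range is refused whole. OPENING is the opening, from -1 (shut) to 1 (fully open), so that 0 is half open, set as the call begins (- or left out, the last holds). The fingers move at their own pace and stop on an object; FORCE is the grip in N (left out, the last holds). Time passes only in rows, so rows that do not move let the fingers close. It gives the time, the measured TCP pose, the force and the opening at its end, in the units of the state.
- arm.sense(): the state, without advancing time (a new reading comes with each control period).
- arm.camera(name): name is "scene" or "top" or "wrist"; returns (picture, depth): 400x640x3 uint8, red, green, blue; 400x640 float32, m along the optical axis (not along the pixel's ray), 0 where there is no reading.
- arm.camera_model(name): a dict with "fx", "fy", "cx", "cy" (pixels), "rvec" (rotation vector, rad) and "tvec" (3), from world to camera coordinates, as OpenCV has them; the wrist camera has in their place "tool_from_camera" (4x4, takes a point from camera to tool coordinates, whose origin is the TCP and whose axes are the tool frame's). Camera axes: x right, y down, z forward; pixel columns grow to the right and rows downward; lengths in m; the calibration is good to about 2 mm. The wrist camera is an equidistant fisheye: a pixel r from the principal point sees the ray r / f radians off the axis. A picture is of the moment at which its call begins: read the wrist's pose just before it. camera_model takes no time and is no camera call.
- arm.finish_job(): hands the job in, once; it reports no verdict.
The state is a dict: "t": time; "q": joint angles; "qd": joint speeds; "tau": joint torques, N m; "tcp_pos": TCP position; "ee_rot": TCP orientation; "ft_force": force on the tool from outside, world axes, zero at the start; "wrist_torque": the same for the moment, N m; "finger_gap": finger opening in m.
Only numpy, scipy, OpenCV 4.12 (cv2) and the standard library are available. Lean on these libraries where they do the work, as an engineer would, in place of code of your own. Each camera call takes 0.05 s, during which the arm holds its last target. There are 200 camera calls.

## Task

Push the turntable round by its upright steel post, going the shorter way to the red catch pad, gently and only until you feel the catch lock it. Then set the brass polish tin down flat in the black ring on the locked turntable and let go. Do not force the turntable once it stops, and leave the key jar, the clog and the shoehorn where they are.

Things in the scene. Friction and masses are not known exactly. Their poses are not given: they have to be found in the camera images.
- turntable_axis (a point): The vertical turning axis of the wooden turntable, at the height of its round top's upper face, 28 mm above the ledge. The top is 190 mm across, 12 mm thick, and turns without end on a fixed foot. Its x axis is the direction in which joint turntable reads 0.
- turntable (a joint): Angle of the turntable, rad, counter-clockwise from above, endless, not wrapped: the tongue points along turntable_axis's x axis at 0 and 2 pi. Starts between 2.7 and 3.6; the red pad is at about 1.05, 2.09, 4.19 or 5.24, and the shorter way is the one that does not pass 0 or 2 pi. The bearing drags: about 2 N of push at the post.
- post (a point): Centre of the upright steel post to push: round, 16 mm thick, from 30 to 75 mm above the ledge (this point: 52.5 mm), 103 mm from the turning axis, on a dark wooden tongue that sticks out of the round top to 164 mm from the axis. The tongue is 58 mm wide, its upper face 30 mm above the ledge.
- slot (a point): Middle of the open slot in the tongue, 134 mm from the axis in the direction of the post, on the tongue's underside (16 mm above the ledge); 13 mm wide (y, across the tongue), 40 mm long (x). The catch pin springs up into it and locks the turntable both ways (1.5 mm play). Winged edges of the tongue first press the pin down: about 1 N more push over the last 30 mm, then the push rises steeply.
- catch_centre (a point): Centre of the upper face of the red round catch pad, 60 mm across, 13.5 mm high, fixed on the ledge 134 mm from the axis under the tongue's path. Its sprung steel pin, 10 mm thick, stands anywhere up to 18 mm from the pad's centre, so the locking angle is known only to about 0.13 rad and must be felt. Three grey pads on the same circle are plain glides.
- pin (a joint): Height of the catch pin, m: 0 fully up (no tongue over it, or sprung into the slot), -0.010 when pressed down by the tongue.
- nest (a point): Centre of the floor of the black ring on the turntable in which the tin belongs, 45 mm from the axis on the side opposite to the post, on the round top's upper face (28 mm above the ledge). The ring is 69 mm wide inside, 77 mm outside and 5 mm high.
- tin_centre (a point): Centre of the lidded brass polish tin, half-way up: 62 mm across the lid (60 mm below it), 28 mm high, about 0.13 kg, lying flat in the grey boot tray, on its 5 mm thick floor. The tray is 180 by 150 mm with a 12 mm high rim.
- key_jar: Glass key jar with a wooden lid, 84 mm across, 110 mm tall, origin under its centre. Loose; must stay.
- clog: Green plastic clog, 250 mm long (x), 88 mm wide, 71 mm high, origin under its centre. Loose; must stay.
- shoehorn: Flat steel shoehorn, 250 mm long (its x), 44 mm wide, 4 mm thick, origin under its middle. Loose; must stay.
Not all that is in view belongs to the job. Of the things that look like the part that bears tin_centre, the largest one is meant.

How it is judged:
On the way, in this order (a step that is already met when the one before it is completed fails the run):
1. the turntable is locked: the catch pin of the red pad stands up in the tongue's slot (value of joint pin above -0.003 m and y of pin in the frame of slot between -0.004 and 0.004 m), for 0.2 s.
2. the tin lies flat in the ring on the locked turntable (all of step 1 and horizontal distance between tin_centre and nest below 0.006 m and z of tin_centre in the frame of nest between 0.01 and 0.018 m and angle between tin_centre's own z axis and vertical below 0.12 rad), for 0.2 s.
At the end, for the whole second after the job is handed in: The red pad's pin stands up in the tongue's slot (pin within 3 mm of fully up, within 4 mm of the slot's middle line), the tin lies flat in the black ring (centre within 6 mm of the ring's, resting on its floor, tilt under 0.12 rad), released, all at rest (all of step 2 and linear speed of tin below 0.02 m/s and velocity of joint turntable between -0.05 and 0.05 rad/s and contact force between the fingers and tin below 0.1 N); the robot touches nothing.
It fails at once if the turntable is turned the long way round (value of joint turntable below 0.45 rad or value of joint turntable above 5.83 rad).
It fails at once if the turntable is forced: the robot pushes on it with more than 25 N (contact force between any of the fingers, the arm and turntable above 25 N).
It fails at once if the tin is dropped or pressed hard onto the turntable with more than 60 N (contact force between tin and turntable above 60 N).
It fails at once if the jar, the clog or the shoehorn is moved by more than 15 mm (distance of any of key_jar, clog, shoehorn from where it was at the start of the episode above 0.015 m).
It also fails if it takes over 67 s, if anything falls off the work surface, if the arm or the gripper's body presses on something with over 40 N, if the wrist force passes 120 N, or if a joint passes its speed limit or range.

## Working session

There is one attempt and no reset: what is moved stays moved. The work goes in short steps, Python scripts to look and compute and a shell command to move; the robot and the scene stay as the last step left them, time stands still between calls to the robot, and variables do not carry over. Pictures are saved under pics/ and viewed, about 8 in all and at most 12, crops included, and the job is handed in when it is done.

```bash
mkdir -p pics; cat > h.py <<'E'
import numpy as np, cv2
from bench import arm
def w(name,u,v,z=None,D=None):
    m=arm.camera_model(name);R=cv2.Rodrigues(np.array(m["rvec"],float))[0];t=np.array(m["tvec"],float).ravel()
    r=np.array([(u-m["cx"])/m["fx"],(v-m["cy"])/m["fy"],1.]);c=-R.T@t;d=R.T@r
    s=(z-c[2])/d[2] if z is not None else D[int(v),int(u)]
    return c+s*d
E
python3 - <<'E'
from h import *
for n in("top","scene"):
    p,d=arm.camera(n);cv2.imwrite(f"pics/{n}.png",p[:,:,::-1]);np.save(n+".npy",d)
    print(n,arm.camera_model(n))
print(arm.sense())
E
```

```text
top {'fx': 371.10481339037074, 'fy': 371.10481339037074, 'cx': 321.401978535804, 'cy': 200.2354419849852, 'rvec': array([ 2.16910023, -2.2225959 ,  0.09829835]), 'tvec': array([0.06863364, 0.59659799, 0.91217856])}
scene {'fx': 391.94996794818184, 'fy': 391.94996794818184, 'cx': 322.1964715265802, 'cy': 196.0276756404688, 'rvec': array([ 2.29299538,  1.12262796, -0.35425126]), 'tvec': array([-0.43779355, -0.33555551,  1.40301498])}
{'t': 0.1, 'q': array([ 1.12470599e+00,  1.81476421e-01,  1.60787107e+00, -6.02490926e-06,
        1.35380244e+00, -2.06271737e-01]), 'qd': array([ 4.53407475e-05, -8.20937285e-04, -1.69894604e-03, -9.96619574e-05,
        2.88810629e-03,  1.36413688e-04]), 'tau': array([ 8.13197184e-04, -4.45879698e+01, -3.52239132e+01, -2.68979093e-04,
        4.12881593e-03,  5.59726686e-05]), 'tcp_pos': array([0.13634469, 0.55812934, 0.24448664]), 'ee_rot': array([ 2.47067504e+00,  1.93932845e+00, -2.18816100e-03]), 'ft_force': array([-0.49204814,  0.12054726,  0.76821663]), 'wrist_torque': array([-0.00959191, -0.04559128, -0.03083447]), 'finger_gap': 0.08529672918169107}
```

View pics/top.png

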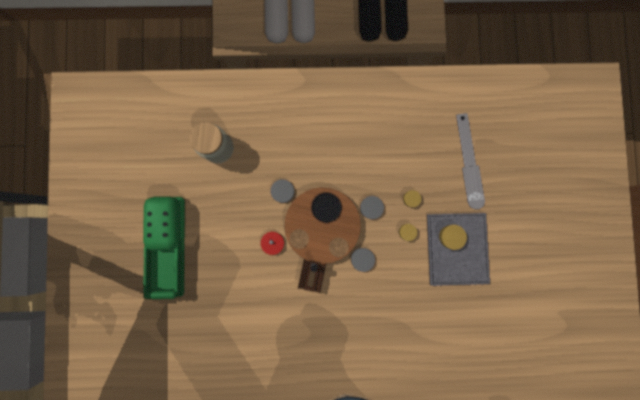

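View pics/scene.png

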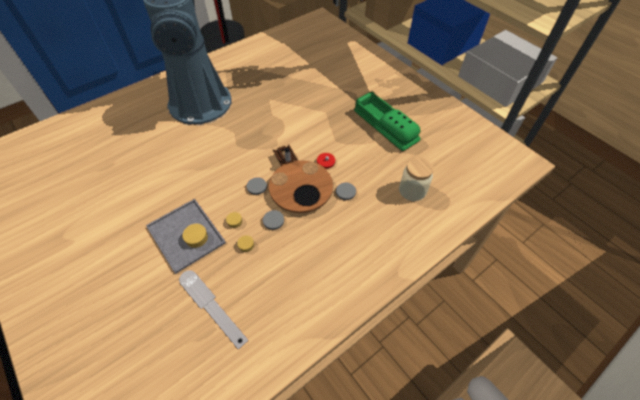

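The top view has up = +x and left = +y. The turntable is at about (324,225), with the tongue and post at the lower left, (315,270). The black ring is at (326,207), the red pad at (273,243), and grey glides at (283,190), (372,208) and (363,260).

There are three brass discs: (454,237) in the tray, and (412,199) and (408,232) outside it. The largest, in the grey tray, fits the description. I'll confirm that in an enlarged crop.

```bash
python3 - <<'E'
from h import *
p=cv2.imread("pics/top.png");D=np.load("top.npy")
c=cv2.resize(p[165:305,245:505],None,fx=3,fy=3,interpolation=cv2.INTER_CUBIC);cv2.imwrite("pics/c1.png",c)
for n,u,v in(("axis",324,225),("post",315,267),("tongue",311,287),("ring",326,207),("red",273,243),("tin",454,237),("d2",412,199),("d3",408,232),("table",400,330),("tray",440,270),("jar",208,138),("clog",163,225),("horn",470,165),("g1",283,190),("g2",372,208),("g3",363,260)):
    print(n,w("top",u,v,D=D).round(4))
E
```

```text
axis [0.5359 0.0494 0.0302]
post [0.4388 0.0741 0.0776]
tongue [0.3851 0.0851 0.0274]
ring [0.5804 0.0432 0.0283]
red [0.494  0.178  0.0111]
tin [ 0.4981 -0.2727  0.0307]
d2 [ 0.5958 -0.1748  0.0198]
d3 [ 0.5132 -0.1605  0.0225]
table [ 0.2676 -0.1359 -0.0004]
tray [ 0.415  -0.2418  0.007 ]
jar [0.7398 0.3106 0.112 ]
clog [0.5452 0.4284 0.0697]
horn [ 0.6813 -0.333   0.0059]
g1 [0.6268 0.1504 0.0132]
g2 [ 0.5757 -0.0734  0.0152]
g3 [ 0.4461 -0.0464  0.0152]
```

View pics/c1.png

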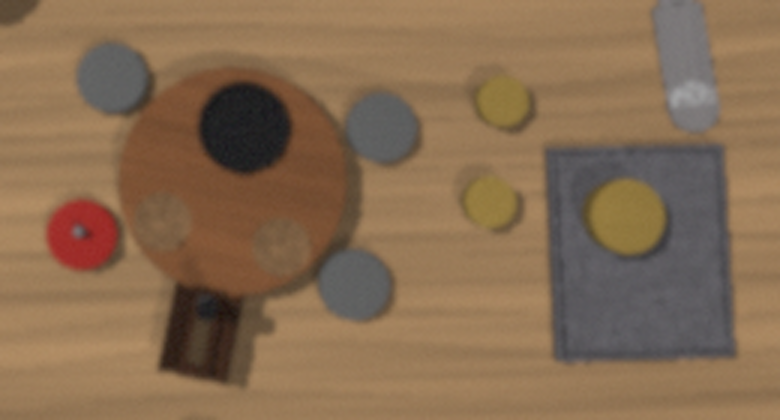

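The crop confirms it: the tray disc at crop (627,217) is clearly the largest, about 62 mm, so it is the tin. Crop pixels for the rest:
- Post: (208,305)
- Pin: (81,231), on the red pad at (83,234)
- Ring: (245,127)

Now I'll get refined positions and the push geometry.

```bash
python3 - <<'E'
from h import *
f=lambda x,y,z:w("top",245+(x+.5)/3-.5,165+(y+.5)/3-.5,z)
g=np.array([f(x,y,.0135) for x,y in((114,78),(382,128),(355,285),(83,234))])
A=(g[0]+g[2]+g[1]+g[3])/4;print("pads r",np.linalg.norm(g-A,axis=1))
R=f(245,127,.030);P=f(208,305,.075);pin=f(81,231,.0235);T=f(627,217,.033)
print("A",A,f(234.5,182,.022),"ring",R,np.linalg.norm((R-A)[:2]),"P",P,np.linalg.norm((P-A)[:2]),"tin",T,"d",np.hypot(*(f(587,217,.033)-f(667,217,.033))[:2]))
ang=lambda v:np.degrees(np.arctan2(v[1],v[0]))
print("post",ang(P-A),"ring+180",ang(A-R),"pin",ang(pin-A),np.hypot(*(pin-A)[:2]),"red",ang(g[3]-A))
E
```

```text
pads r [0.13291076 0.13295386 0.1334908  0.13332353]
A [0.53609314 0.05258731 0.0135    ] [0.5351197  0.05212381 0.022     ] ring [0.5802865  0.04247408 0.03      ] 0.04533575415635486 P [0.4401408  0.07639429 0.075     ] 0.09886163612968303 tin [ 0.49817677 -0.27096443  0.033     ] d 0.06653092847321672
post 166.06558309430454 ring+180 167.11035578731773 pin 106.68287720999653 0.13291234884222147 red 107.94509326885168
```

```bash
python3 -m crank '[{"tx":0.242,"ty":-0.436},{"tx":0.242,"ty":-0.436},{"tx":0.242,"ty":-0.436},{"tx":0.242,"ty":-0.436},{"tx":0.242,"ty":-0.436},{"tx":0.242,"ty":-0.436},{"tx":0.242,"ty":-0.436},{"tx":0.242,"ty":-0.436},{"tx":0.242,"ty":-0.436},{"tx":0.242,"ty":-0.436},{"tx":0.242,"ty":-0.436},{"tx":0.242,"ty":-0.436}]' -1 30
```

```text
schema error: expected keys tx, ty, tz, twist
```

```bash
python3 -m crank '[{"tx":0.242,"ty":-0.436,"tz":0,"twist":0},{"tx":0.242,"ty":-0.436,"tz":0,"twist":0},{"tx":0.242,"ty":-0.436,"tz":0,"twist":0},{"tx":0.242,"ty":-0.436,"tz":0,"twist":0},{"tx":0.242,"ty":-0.436,"tz":0,"twist":0},{"tx":0.242,"ty":-0.436,"tz":0,"twist":0},{"tx":0.242,"ty":-0.436,"tz":0,"twist":0},{"tx":0.242,"ty":-0.436,"tz":0,"twist":0},{"tx":0.242,"ty":-0.436,"tz":0,"twist":0},{"tx":0.242,"ty":-0.436,"tz":0,"twist":0},{"tx":0.242,"ty":-0.436,"tz":0,"twist":0},{"tx":0.242,"ty":-0.436,"tz":0,"twist":0}]' -1 30
```

```text
t: 1.6
tcp_pos: [0.4273, 0.0338, 0.2451]
ee_rot: [-2.471, -1.939, -0.0]
ft_force: [0.8, 0.1, -0.4]
finger_gap: 0.0002
```

```bash
python3 -m crank '[{"tx":0,"ty":0,"tz":-0.4,"twist":0},{"tx":0,"ty":0,"tz":-0.4,"twist":0},{"tx":0,"ty":0,"tz":-0.4,"twist":0},{"tx":0,"ty":0,"tz":-0.4,"twist":0},{"tx":0,"ty":0,"tz":-0.28,"twist":0},{"tx":0,"ty":0,"tz":0,"twist":0},{"tx":0,"ty":0,"tz":0,"twist":0}]'
cat > pic.py <<'E'
import sys
from h import *
print(arm.sense())
p,d=arm.camera("wrist");cv2.imwrite("pics/%s.png"%sys.argv[1],p[:,:,::-1]);np.save(sys.argv[1]+".npy",d)
E
python3 pic.py w1
python3 - <<'E'
import numpy as np
A=np.array([.536,.0525])
for th in np.arange(166.5,100,-3.5):
    t=np.radians(th);e=np.array([np.cos(t),np.sin(t)]);n=np.array([np.sin(t),-np.cos(t)])
    c=A+.103*e-.0225*n
    d=.103*np.radians(3.5)
    print(th,c.round(4),"step",((A+.103*np.array([np.cos(t-.0611),np.sin(t-.0611)])-.0225*np.array([np.sin(t-.0611),-np.cos(t-.0611)]))-c).round(4)*10)
E
```

```text
t: 2.48
tcp_pos: [0.4276, 0.0353, 0.0581]
ee_rot: [2.471, 1.939, 0.001]
ft_force: [0.1, 0.1, -0.5]
finger_gap: 0.0002
{'t': 2.475, 'q': array([-1.95829732e-01,  1.36976983e-01,  2.09802004e+00, -3.69447239e-05,
        9.05677927e-01, -1.52689928e+00]), 'qd': array([ 2.71204711e-05, -2.10819099e-02, -1.06303723e-02,  2.12485301e-03,
       -1.06621101e-03,  3.09020869e-03]), 'tau': array([-1.45205831e-03, -3.15833938e+01, -2.47026533e+01, -1.59889234e-03,
        5.12358709e-02,  3.49771847e-05]), 'tcp_pos': array([0.42756808, 0.03526884, 0.0581189 ]), 'ee_rot': array([2.47055015e+00, 1.93945664e+00, 9.04154362e-04]), 'ft_force': array([ 0.12692106,  0.09499932, -0.54492359]), 'wrist_torque': array([ 0.03623129, -0.01784856,  0.00241726]), 'finger_gap': 0.00017107193959689336}
166.5 [0.4306 0.0547] step [0.003 0.064]
163.0 [0.4309 0.0611] step [0.007 0.064]
159.5 [0.4316 0.0675] step [0.011 0.063]
156.0 [0.4328 0.0738] step [0.015 0.063]
152.5 [0.4342 0.0801] step [0.019 0.062]
149.0 [0.4361 0.0863] step [0.022 0.06 ]
145.5 [0.4384 0.0923] step [0.026 0.059]
142.0 [0.441  0.0982] step [0.03  0.057]
138.5 [0.4439 0.1039] step [0.033 0.055]
135.0 [0.4473 0.1094] step [0.036 0.053]
131.5 [0.4509 0.1147] step [0.04  0.051]
128.0 [0.4549 0.1198] step [0.043 0.048]
124.5 [0.4591 0.1246] step [0.045 0.046]
121.0 [0.4637 0.1292] step [0.048 0.043]
117.5 [0.4685 0.1335] step [0.051 0.04 ]
114.0 [0.4736 0.1374] step [0.053 0.037]
110.5 [0.4789 0.1411] step [0.055 0.033]
107.0 [0.4844 0.1444] step [0.057 0.03 ]
103.5 [0.4901 0.1474] step [0.059 0.026]
```

View pics/w1.png

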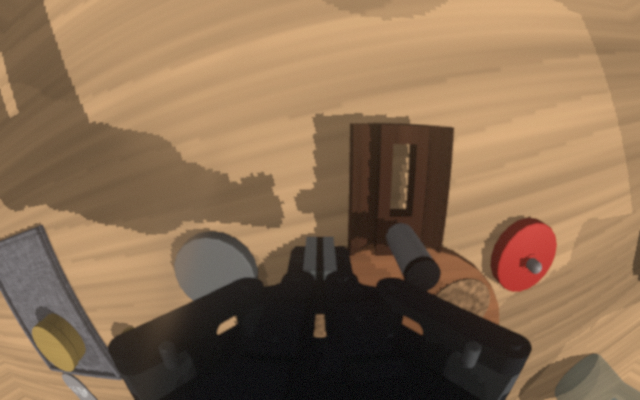

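The shut fingers are at about (320,260). The post, at (415,255), is to their right, which is the push direction (+y), with the red pad beyond it. Next I'll approach and make contact.

```bash
python3 -m crank '[{"tx":0.008,"ty":0.05,"tz":0,"twist":0},{"tx":0.008,"ty":0.05,"tz":0,"twist":0},{"tx":0.008,"ty":0.05,"tz":0,"twist":0},{"tx":0.006,"ty":0.045,"tz":0,"twist":0},{"tx":0.003,"ty":0.064,"tz":0,"twist":-0.039},{"tx":0.007,"ty":0.064,"tz":0,"twist":-0.039},{"tx":0.011,"ty":0.063,"tz":0,"twist":-0.039}]'
```

```text
t: 3.4
tcp_pos: [0.4318, 0.0741, 0.0572]
ee_rot: [-2.64, -1.703, 0.002]
ft_force: [-1.1, -2.3, 1.9]
finger_gap: -0.0003
```

```bash
python3 -m crank '[{"tx":0.015,"ty":0.063,"tz":0,"twist":-0.039},{"tx":0.019,"ty":0.062,"tz":0,"twist":-0.039},{"tx":0.022,"ty":0.060,"tz":0,"twist":-0.039},{"tx":0.026,"ty":0.059,"tz":0,"twist":-0.039},{"tx":0.030,"ty":0.057,"tz":0,"twist":-0.039},{"tx":0.033,"ty":0.055,"tz":0,"twist":-0.039},{"tx":0.036,"ty":0.053,"tz":0,"twist":-0.039},{"tx":0.040,"ty":0.051,"tz":0,"twist":-0.039}]'
```

```text
t: 4.4
tcp_pos: [0.4531, 0.1204, 0.0568]
ee_rot: [-2.974, -1.011, 0.004]
ft_force: [-2.9, 0.4, 1.5]
finger_gap: -0.0006
```

```bash
python3 pic.py w2
```

```text
{'t': 4.4, 'q': array([ 5.79109582e-03,  2.21865231e-01,  1.99815458e+00, -1.26824086e-04,
        9.24248157e-01, -6.49594443e-01]), 'qd': array([ 9.16142950e-02,  8.17346521e-02, -1.02268105e-01, -3.86961402e-04,
        2.10615556e-02,  5.74633272e-01]), 'tau': array([ -0.66636672, -38.019104  , -27.18096614,   0.06650766,
        -0.83086576,  -0.74268384]), 'tcp_pos': array([0.45305659, 0.12039483, 0.05680466]), 'ee_rot': array([-2.97366888, -1.01102264,  0.00403581]), 'ft_force': array([-2.91532634,  0.35655799,  1.50605195]), 'wrist_torque': array([-0.11258543,  0.37710348, -0.01377623]), 'finger_gap': -0.0006147367017956931}
```

View pics/w2.png

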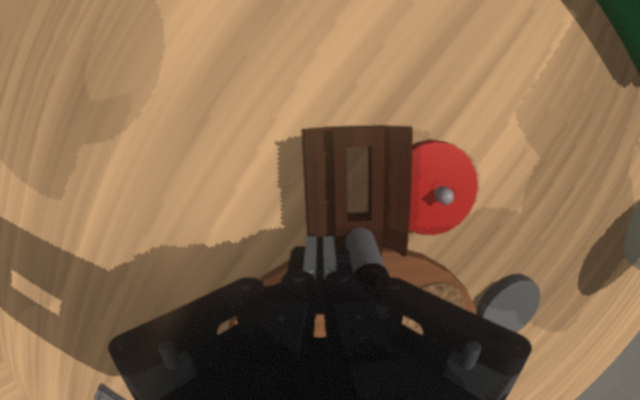

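The tongue is at (358,190) with its slot at (358,183). The pin at (445,196), on the red pad, is about 45 mm ahead. I'll keep going, slower.

```bash
python3 -m crank '[{"tx":0.043,"ty":0.048,"tz":0,"twist":-0.039},{"tx":0.045,"ty":0.046,"tz":0,"twist":-0.039},{"tx":0.024,"ty":0.022,"tz":0,"twist":-0.0195},{"tx":0.024,"ty":0.021,"tz":0,"twist":-0.0195}]';  python3 -m crank '[{"tx":0.025,"ty":0.020,"tz":0,"twist":-0.0195},{"tx":0.026,"ty":0.020,"tz":0,"twist":-0.0195}]'
```

```text
t: 4.95
tcp_pos: [0.467, 0.1338, 0.0569]
ee_rot: [-3.054, -0.736, 0.003]
ft_force: [-5.1, 0.1, 0.4]
finger_gap: -0.0
t: 5.2
tcp_pos: [0.4718, 0.1378, 0.0569]
ee_rot: [-3.075, -0.641, 0.004]
ft_force: [-5.2, 0.7, 1.9]
finger_gap: -0.0002
```

```bash
python3 -m crank '[{"tx":0.011,"ty":0.007,"tz":0,"twist":-0.008},{"tx":0.011,"ty":0.007,"tz":0,"twist":-0.008}]'; python3 -m crank '[{"tx":0.011,"ty":0.007,"tz":0,"twist":-0.008}]'
```

```text
t: 5.45
tcp_pos: [0.4751, 0.1391, 0.0572]
ee_rot: [-3.083, -0.603, 0.0]
ft_force: [-2.3, 0.6, -1.4]
finger_gap: -0.0
t: 5.58
tcp_pos: [0.4759, 0.1397, 0.0572]
ee_rot: [-3.087, -0.584, 0.001]
ft_force: [-4.5, 0.2, 0.9]
finger_gap: -0.0004
```

```bash
python3 -m crank '[{"tx":0.011,"ty":0.007,"tz":0,"twist":-0.008},{"tx":0.011,"ty":0.007,"tz":0,"twist":-0.008}]'
```

```text
t: 5.82
tcp_pos: [0.4783, 0.1413, 0.0572]
ee_rot: [-3.094, -0.545, 0.0]
ft_force: [-3.5, 1.2, -1.0]
finger_gap: -0.0001
```

```bash
python3 -m crank '[{"tx":0.011,"ty":0.006,"tz":0,"twist":-0.008}]'
```

```text
t: 5.95
tcp_pos: [0.4795, 0.1419, 0.0573]
ee_rot: [-3.097, -0.525, 0.0]
ft_force: [-4.0, 1.4, -1.3]
finger_gap: -0.0002
```

```bash
python3 -m crank '[{"tx":0.011,"ty":0.006,"tz":0,"twist":-0.008}]'
```

```text
t: 6.08
tcp_pos: [0.4806, 0.1425, 0.0573]
ee_rot: [-3.101, -0.506, -0.0]
ft_force: [-3.7, 1.5, -0.4]
finger_gap: 0.0001
```

```bash
python3 -m crank '[{"tx":0.011,"ty":0.006,"tz":0,"twist":-0.008}]'
```

```text
t: 6.2
tcp_pos: [0.4819, 0.143, 0.0573]
ee_rot: [3.104, 0.486, 0.0]
ft_force: [-2.8, 0.3, -0.4]
finger_gap: 0.0002
```

```bash
python3 -m crank '[{"tx":0.011,"ty":0.006,"tz":0,"twist":-0.008}]'
```

```text
t: 6.32
tcp_pos: [0.4833, 0.1436, 0.0575]
ee_rot: [3.107, 0.467, 0.001]
ft_force: [-1.3, 0.6, 0.4]
finger_gap: 0.0002
```

```bash
python3 -m crank '[{"tx":0.008,"ty":0.004,"tz":0,"twist":-0.005}]'; python3 - <<'E'
from h import *
p,d=arm.camera("wrist");cv2.imwrite("pics/w3.png",cv2.resize(p[100:280,240:500,::-1],None,fx=3,fy=3,interpolation=cv2.INTER_CUBIC))
print(arm.sense()["ft_force"])
E
```

```text
t: 6.45
tcp_pos: [0.4846, 0.1439, 0.0577]
ee_rot: [3.108, 0.455, 0.003]
ft_force: [-1.1, 0.6, -1.5]
finger_gap: -0.0
[-0.83918251 -0.67337414 -0.12152623]
```

View pics/w3.png

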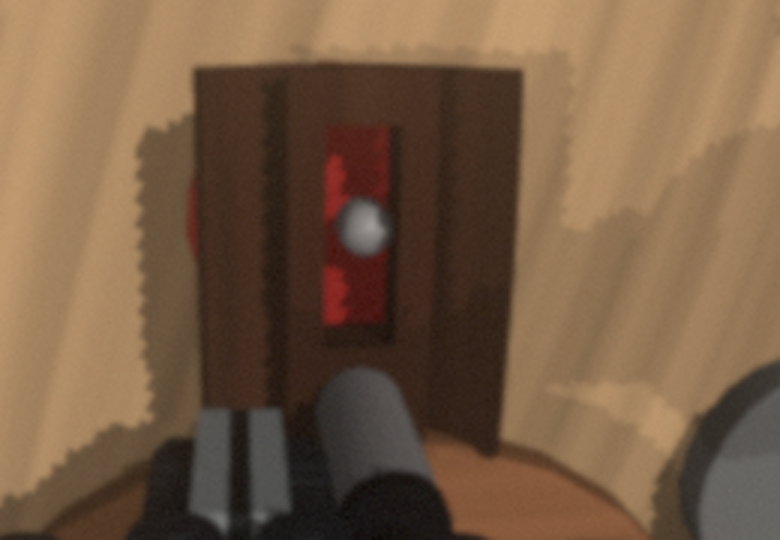

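The pin at (363,227) stands up inside the slot at (358,225). I'll confirm by feel with tiny steps.

```bash
python3 -m crank '[{"tx":0.01,"ty":0.004,"tz":0,"twist":0}]'
```

```text
t: 6.62
tcp_pos: [0.485, 0.1441, 0.0576]
ee_rot: [3.108, 0.456, 0.001]
ft_force: [-1.4, -1.4, 1.7]
finger_gap: 0.0002
```

```bash
python3 -m crank '[{"tx":0.01,"ty":0.004,"tz":0,"twist":0}]'
```

```text
t: 6.75
tcp_pos: [0.4858, 0.1446, 0.0575]
ee_rot: [3.108, 0.456, 0.001]
ft_force: [-1.2, -1.7, 0.9]
finger_gap: 0.0004
```

```bash
python3 -m crank '[{"tx":0.01,"ty":0.004,"tz":0,"twist":0}]'
```

```text
t: 6.88
tcp_pos: [0.4867, 0.145, 0.0574]
ee_rot: [3.108, 0.455, 0.0]
ft_force: [-1.5, -1.6, 0.6]
finger_gap: 0.0001
```

```bash
python3 -m crank '[{"tx":0.01,"ty":0.004,"tz":0,"twist":0}]'
```

```text
t: 7.0
tcp_pos: [0.487, 0.1453, 0.0572]
ee_rot: [3.108, 0.456, -0.002]
ft_force: [-5.1, -4.6, 4.1]
finger_gap: 0.0001
```

```bash
python3 -m crank '[{"tx":0.01,"ty":0.004,"tz":0,"twist":0}]'
```

```text
t: 7.12
tcp_pos: [0.4872, 0.1454, 0.057]
ee_rot: [3.108, 0.456, -0.006]
ft_force: [-9.2, -6.3, 8.4]
finger_gap: -0.0001
```

```bash
python3 - <<'E'
from h import *
p,d=arm.camera("wrist");cv2.imwrite("pics/w4.png",cv2.resize(p[100:280,240:500,::-1],None,fx=3,fy=3,interpolation=cv2.INTER_CUBIC))
E
```

```text
(no output)
```

View pics/w4.png

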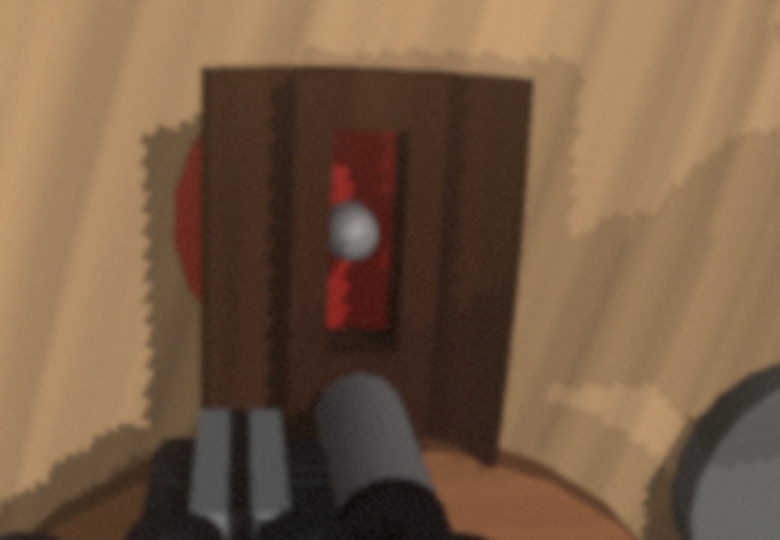

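It is locked. The pin at (353,231) bears on the slot's rear wall and the push jumped from about 2 N to 11 N at a standstill. I'll back off, rise and head for the tin.

```bash
python3 -m crank '[{"tx":-0.06,"ty":-0.02,"tz":0,"twist":0},{"tx":-0.08,"ty":-0.02,"tz":0,"twist":0},{"tx":0,"ty":0,"tz":0.35,"twist":0},{"tx":0,"ty":0,"tz":0.5,"twist":0},{"tx":0.02,"ty":-0.45,"tz":0.15,"twist":0.06},{"tx":0.04,"ty":-0.45,"tz":0,"twist":0.06},{"tx":0.04,"ty":-0.45,"tz":0,"twist":0.06},{"tx":0.04,"ty":-0.45,"tz":0,"twist":0.06},{"tx":0.04,"ty":-0.45,"tz":0,"twist":0.06},{"tx":0.04,"ty":-0.45,"tz":0,"twist":0},{"tx":0.04,"ty":-0.45,"tz":0,"twist":0},{"tx":0,"ty":-0.45,"tz":0,"twist":0}]' 1
python3 -m crank '[{"tx":0.02,"ty":-0.45,"tz":0,"twist":0},{"tx":0,"ty":0,"tz":0,"twist":0},{"tx":0,"ty":0,"tz":0,"twist":0},{"tx":0,"ty":0,"tz":0,"twist":0}]'
python3 pic.py w5
python3 - <<'E'
from h import *
p,d=arm.camera("top");cv2.imwrite("pics/top2.png",p[:,:,::-1]);np.save("top2.npy",d)
a=cv2.resize(p[165:305,245:505,::-1],None,fx=3,fy=3,interpolation=cv2.INTER_CUBIC)
b=cv2.imread("pics/w5.png");b=b[20:380,80:560]
o=np.zeros((600,800,3),np.uint8);o[:300,:557]=cv2.resize(a,(557,300));o[300:600,:400]=cv2.resize(b,(400,300))
cv2.imwrite("pics/top2c.png",a);print(arm.tips_ahead,arm.camera_model("wrist"))
E
```

```text
t: 8.68
tcp_pos: [0.5012, -0.2197, 0.1575]
ee_rot: [2.915, 1.168, 0.002]
ft_force: [1.0, -0.7, -0.4]
finger_gap: 0.0852
t: 9.18
tcp_pos: [0.5026, -0.2617, 0.1572]
ee_rot: [-2.915, -1.17, -0.0]
ft_force: [-0.3, 1.5, -0.2]
finger_gap: 0.0857
{'t': 9.175, 'q': array([-6.89619213e-01,  2.56918607e-01,  1.70491679e+00,  3.14991276e-04,
        1.18016034e+00, -1.45344296e+00]), 'qd': array([ 4.15243063e-03, -3.84603599e-03, -6.50299773e-04, -1.83138452e-03,
       -7.29205499e-05, -1.89621814e-04]), 'tau': array([-4.58306680e-01, -4.51721549e+01, -3.23363686e+01, -1.61356089e-02,
       -1.50547939e-02,  4.62627664e-03]), 'tcp_pos': array([ 0.50264068, -0.26171885,  0.15717004]), 'ee_rot': array([-2.91486525e+00, -1.17049801e+00, -9.84724450e-05]), 'ft_force': array([-0.31750264,  1.52258546, -0.22950295]), 'wrist_torque': array([0.00850126, 0.06949124, 0.03049687]), 'finger_gap': 0.08565108199761179}
0.014 {'fx': 309.70691628693146, 'fy': 309.70691628693146, 'cx': 319.4437969734862, 'cy': 196.1505123992307, 'tool_from_camera': array([[ 9.99999807e-01,  3.56649863e-04, -5.08591503e-04,
         9.14209392e-04],
       [-1.97262777e-04,  9.58697921e-01,  2.84426189e-01,
        -7.14736269e-02],
       [ 5.89026178e-04, -2.84426034e-01,  9.58697806e-01,
        -1.28876359e-01],
       [ 0.00000000e+00,  0.00000000e+00,  0.00000000e+00,
         1.00000000e+00]])}
```

View pics/top2c.png

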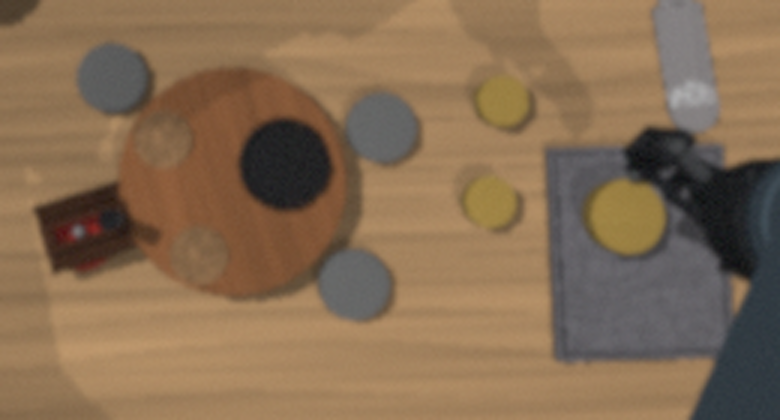

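View pics/w5.png

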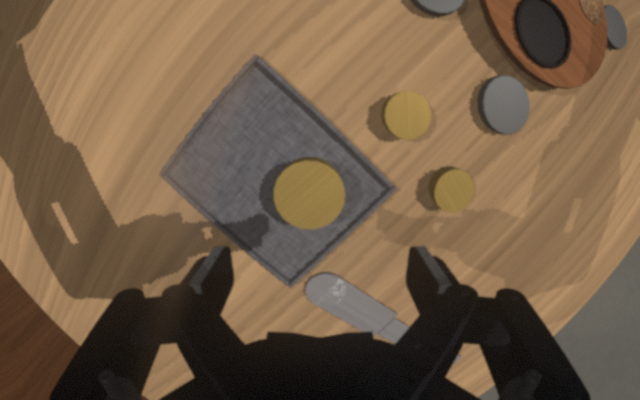

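In the top crop the ring is at (286,164), with the pin at (78,232) in the slot. In the wrist view the tin's top face is centred at (310,193). I'll compute both and cross-check.

```bash
cat >> h.py <<'E'
def ww(u,v,z,pos,rv):
    m=arm.camera_model("wrist");x,y=u-m["cx"],v-m["cy"];r=np.hypot(x,y);a=r/m["fx"]
    d=np.array([np.sin(a)*x/r,np.sin(a)*y/r,np.cos(a)]);T=np.array(m["tool_from_camera"]);R=cv2.Rodrigues(np.array(rv))[0]
    c=np.array(pos)+R@T[:3,3];d=R@T[:3,:3]@d
    return c+(z-c[2])/d[2]*d
E
python3 - <<'E'
from h import *
f=lambda x,y,z:w("top",245+(x+.5)/3-.5,165+(y+.5)/3-.5,z)
s=arm.sense();W=lambda u,v,z:ww(u,v,z,s["tcp_pos"],s["ee_rot"])
print("tin",W(310,193.5,.033),f(627,217,.033),"width",np.hypot(*(W(273,193,.033)-W(346,193,.033))[:2]))
print("d2,d3",W(453.5,189,.02),f(504,101,.02),W(407,115,.02),f(491,202,.02))
print("ring",f(286,164,.030),W(543,32,.030))
print("top tin old", [f(627,217,.033)])
A=np.array([.536,.0525]);P=f(113,217,.075)[:2];q=f(78,232,.0235)[:2]
for v in(P-A,q-A,A-f(286,164,.03)[:2]):
  th=np.arctan2(v[1],v[0]);print(np.degrees(th),np.hypot(*v),"nest",A-.045*np.array([np.cos(th),np.sin(th)]))
# tin mask in wrist
p=cv2.imread("pics/w5.png");h=cv2.cvtColor(p,cv2.COLOR_BGR2HSV);m=cv2.inRange(h,(18,120,100),(32,255,255))[150:240,260:360];M=cv2.moments(m,True);print(M["m10"]/M["m00"]+260,M["m01"]/M["m00"]+150,M["m00"])
E
```

```text
tin [ 0.49840839 -0.26778549  0.033     ] [ 0.49817677 -0.27096443  0.033     ] width 0.06242201828097888
d2,d3 [ 0.59554138 -0.17345286  0.02      ] [ 0.59744895 -0.17646785  0.02      ] [ 0.51254504 -0.16055324  0.02      ] [ 0.51307783 -0.16197556  0.02      ]
ring [0.54887858 0.00938948 0.03      ] [0.5487776  0.00997389 0.03      ]
top tin old [array([ 0.49817677, -0.27096443,  0.033     ])]
104.99669104397562 0.09982054858614557 nest [0.54764435 0.00903267]
106.63990530924887 0.13556485734096116 nest [0.54888601 0.00938445]
106.63267908868836 0.04499304893093971 nest [0.54888057 0.00938282]
308.6919631093544 193.6239789196311 3795.0
```

Both cameras agree within about 3 mm. The tin is at (0.498, −0.269) and the nest at (0.549, 0.0095). I'll descend and grip.

```bash
python3 -m crank '[{"tx":-0.04,"ty":-0.06,"tz":-0.3,"twist":0},{"tx":-0.006,"ty":-0.013,"tz":-0.4,"twist":0},{"tx":0,"ty":0,"tz":-0.35,"twist":0},{"tx":0,"ty":0,"tz":-0.2,"twist":0},{"tx":0,"ty":0,"tz":-0.11,"twist":0},{"tx":0,"ty":0,"tz":0,"twist":0},{"tx":0,"ty":0,"tz":0,"twist":0}]'
python3 -m crank '[{"tx":0,"ty":0,"tz":0,"twist":0},{"tx":0,"ty":0,"tz":0,"twist":0},{"tx":0,"ty":0,"tz":0,"twist":0},{"tx":0,"ty":0,"tz":0,"twist":0},{"tx":0,"ty":0,"tz":0,"twist":0},{"tx":0,"ty":0,"tz":0,"twist":0}]' -1 40
```

```text
t: 10.15
tcp_pos: [0.4988, -0.271, 0.0225]
ee_rot: [2.914, 1.168, 0.002]
ft_force: [-0.3, -0.5, 0.2]
finger_gap: 0.0854
t: 10.9
tcp_pos: [0.4986, -0.2708, 0.0226]
ee_rot: [2.915, 1.168, 0.001]
ft_force: [-0.2, 1.7, 5.8]
finger_gap: 0.0598
```

```bash
python3 -m crank '[{"tx":0,"ty":0,"tz":0.1,"twist":0},{"tx":0,"ty":0,"tz":0.3,"twist":0},{"tx":0,"ty":0,"tz":0.4,"twist":0},{"tx":0,"ty":0,"tz":0.2,"twist":0},{"tx":0,"ty":0,"tz":0,"twist":0},{"tx":0,"ty":0,"tz":0,"twist":0},{"tx":0,"ty":0,"tz":0,"twist":0}]'; python3 pic.py w6; python3 - <<'E'
from h import *
p,d=arm.camera("scene");cv2.imwrite("pics/s6.png",p[:,:,::-1])
b=cv2.imread("pics/w6.png")[190:390,170:470]
o=np.vstack([cv2.resize(b,(450,300)),cv2.resize(p[150:290,120:330,::-1],(450,300))]);cv2.imwrite("pics/m6.png",o)
E
```

```text
t: 11.78
tcp_pos: [0.4971, -0.2697, 0.1198]
ee_rot: [-2.914, -1.168, 0.002]
ft_force: [-0.5, -0.5, -1.3]
finger_gap: 0.0593
{'t': 11.775, 'q': array([-7.06855258e-01,  3.06030199e-01,  1.72837221e+00, -1.93355449e-05,
        1.10995095e+00, -1.46919868e+00]), 'qd': array([ 0.00037236,  0.00093307, -0.00437052,  0.00138983,  0.00027323,
        0.00133334]), 'tau': array([ 1.67090376e-02, -4.76799309e+01, -3.16326392e+01,  2.23085908e-04,
        2.35948370e-03,  1.30671683e-05]), 'tcp_pos': array([ 0.49711031, -0.26965976,  0.11979372]), 'ee_rot': array([-2.91385073e+00, -1.16780434e+00,  2.03565188e-03]), 'ft_force': array([-0.53245132, -0.49217563, -1.30363078]), 'wrist_torque': array([0.04366065, 0.0431504 , 0.00359894]), 'finger_gap': 0.0592706420399668}
```

View pics/m6.png

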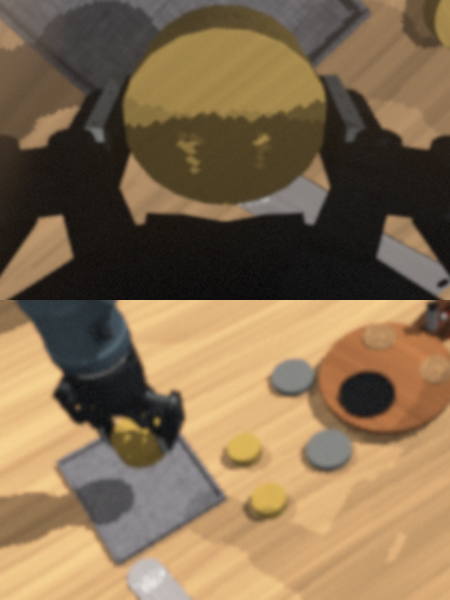

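The tin is held, with its top face centred near wrist pixel (320,267). I'll use depth to check tilt, its offset from the tool and the height of its bottom.

```bash
python3 - <<'E'
from h import *
d=np.load("w6.npy");m=arm.camera_model("wrist");T=np.array(m["tool_from_camera"])
v,u=np.mgrid[0:400,0:640];x=u-m["cx"];y=v-m["cy"];r=np.hypot(x,y)+1e-9;a=r/m["fx"]
P=np.stack([np.tan(a)*x/r,np.tan(a)*y/r,np.ones_like(r)],-1)*d[...,None];P=P@T[:3,:3].T+T[:3,3]
s=(abs(u-320)<45)&(abs(v-267)<30)&(d>0);q=P[s]
c=np.linalg.lstsq(np.c_[q[:,:2],np.ones(len(q))],q[:,2],rcond=None)[0];print("plane z=",c,"resid",(q[:,2]-np.c_[q[:,:2],np.ones(len(q))]@c).std())
res=P[...,2]-(P[...,0]*c[0]+P[...,1]*c[1]+c[2])
k=((abs(res)<.004)&(d>0)&(abs(P[...,0])<.033)&(abs(P[...,1])<.05)).astype(np.uint8)
n,l,st,ce=cv2.connectedComponentsWithStats(k);i=l[267,320];q=P[l==i]
print(st[i],q.min(0),q.max(0),cv2.minEnclosingCircle(q[:,:2].astype(np.float32)))
E
```

```text
plane z= [ 0.00050953  0.00653413 -0.01057507] resid 0.0005484239776278806
[  241   205   155   122 13232] [-0.03288468 -0.0316921  -0.01461841] [ 0.03299421  0.03092662 -0.00669843] ((-2.4020839191507548e-05, -0.0014734085416421294), 0.03409264236688614)
```

The tin is level and centred (within 1 mm), with its bottom 17.4 mm below the TCP, so placing means TCP z ≈ 0.0455. I'll carry it over the nest.

```bash
python3 -m crank '[{"tx":0.058,"ty":0.31,"tz":0,"twist":0},{"tx":0.058,"ty":0.31,"tz":0,"twist":0},{"tx":0.058,"ty":0.31,"tz":0,"twist":0},{"tx":0.058,"ty":0.31,"tz":0,"twist":0},{"tx":0.058,"ty":0.31,"tz":0,"twist":0},{"tx":0.058,"ty":0.31,"tz":0,"twist":0},{"tx":0.058,"ty":0.31,"tz":0,"twist":0},{"tx":0.058,"ty":0.31,"tz":0,"twist":0},{"tx":0.058,"ty":0.31,"tz":0,"twist":0},{"tx":0,"ty":0,"tz":0,"twist":0},{"tx":0,"ty":0,"tz":0,"twist":0},{"tx":0,"ty":0,"tz":0,"twist":0}]'
```

```text
t: 13.38
tcp_pos: [0.55, 0.0078, 0.1211]
ee_rot: [2.917, 1.167, -0.001]
ft_force: [-0.0, -0.8, -1.6]
finger_gap: 0.0595
```

```bash
python3 -m crank '[{"tx":-0.01,"ty":0.017,"tz":-0.2,"twist":0},{"tx":0,"ty":0,"tz":-0.25,"twist":0},{"tx":0,"ty":0,"tz":-0.16,"twist":0},{"tx":0,"ty":0,"tz":-0.06,"twist":0},{"tx":0,"ty":0,"tz":0,"twist":0},{"tx":0,"ty":0,"tz":0,"twist":0}]'
```

```text
t: 14.12
tcp_pos: [0.5499, 0.0102, 0.0551]
ee_rot: [2.915, 1.168, 0.002]
ft_force: [0.7, -0.5, -1.3]
finger_gap: 0.0597
```

```bash
python3 -m crank '[{"tx":-0.007,"ty":-0.005,"tz":-0.03,"twist":0},{"tx":0,"ty":0,"tz":-0.02,"twist":0},{"tx":0,"ty":0,"tz":0,"twist":0}]'; python3 -m crank '[{"tx":0,"ty":0,"tz":-0.015,"twist":0},{"tx":0,"ty":0,"tz":-0.015,"twist":0},{"tx":0,"ty":0,"tz":0,"twist":0}]'
```

```text
t: 14.5
tcp_pos: [0.5483, 0.0099, 0.0492]
ee_rot: [-2.916, -1.169, 0.0]
ft_force: [-0.5, -0.3, -1.8]
finger_gap: 0.0595
t: 14.88
tcp_pos: [0.5483, 0.0099, 0.0461]
ee_rot: [-2.916, -1.169, 0.001]
ft_force: [-0.5, 0.3, -1.8]
finger_gap: 0.0598
```

```bash
python3 -m crank '[{"tx":0,"ty":0,"tz":-0.006,"twist":0},{"tx":0,"ty":0,"tz":0,"twist":0}]'; python3 -m crank '[{"tx":0,"ty":0,"tz":-0.005,"twist":0},{"tx":0,"ty":0,"tz":0,"twist":0}]'
```

```text
t: 15.12
tcp_pos: [0.5485, 0.0099, 0.0457]
ee_rot: [2.916, 1.169, 0.0]
ft_force: [0.1, 1.0, -1.0]
finger_gap: 0.0599
t: 15.38
tcp_pos: [0.5485, 0.0099, 0.0456]
ee_rot: [2.916, 1.169, 0.0]
ft_force: [-2.1, 0.6, 3.8]
finger_gap: 0.0593
```

Contact at z = 0.0456, as expected for the ring floor. I'll release, rise and check.

```bash
python3 -m crank '[{"tx":0,"ty":0,"tz":0,"twist":0},{"tx":0,"ty":0,"tz":0,"twist":0},{"tx":0,"ty":0,"tz":0,"twist":0},{"tx":0,"ty":0,"tz":0,"twist":0},{"tx":0,"ty":0,"tz":0.05,"twist":0},{"tx":0,"ty":0,"tz":0.3,"twist":0},{"tx":0,"ty":0,"tz":0.5,"twist":0},{"tx":-0.1,"ty":-0.3,"tz":0.4,"twist":0},{"tx":-0.1,"ty":-0.3,"tz":0,"twist":0},{"tx":-0.1,"ty":-0.3,"tz":0,"twist":0},{"tx":0,"ty":0,"tz":0,"twist":0},{"tx":0,"ty":0,"tz":0,"twist":0}]' 1
python3 -m crank '[{"tx":-0.3,"ty":-0.4,"tz":0,"twist":0},{"tx":-0.3,"ty":-0.4,"tz":0,"twist":0},{"tx":-0.1,"ty":-0.4,"tz":0,"twist":0},{"tx":0,"ty":0,"tz":0,"twist":0},{"tx":0,"ty":0,"tz":0,"twist":0}]'
python3 - <<'E'
from h import *
p,d=arm.camera("top");cv2.imwrite("pics/t9.png",cv2.resize(p[165:305,245:505,::-1],None,fx=3,fy=3,interpolation=cv2.INTER_CUBIC))
h=cv2.cvtColor(p,cv2.COLOR_RGB2HSV);m=cv2.inRange(h,(18,110,80),(32,255,255));n,l,st,ce=cv2.connectedComponentsWithStats(m)
for i in range(1,n):
    if st[i][4]>150:print(st[i],ce[i],w("top",*ce[i],z=.056),w("top",*ce[i],D=d))
print("pre jar/clog/horn",[w("top",u,v,D=d).round(3) for u,v in((208,138),(163,225),(470,165))])
E
```

```text
t: 16.88
tcp_pos: [0.5186, -0.0798, 0.1704]
ee_rot: [-2.916, -1.168, -0.001]
ft_force: [0.1, -0.6, -1.2]
finger_gap: 0.0852
t: 17.5
tcp_pos: [0.4488, -0.1992, 0.17]
ee_rot: [-2.915, -1.169, -0.0]
ft_force: [-0.3, 0.9, -0.3]
finger_gap: 0.0854
[402 190  20  18 276] [411.94927536 198.4384058 ] [ 0.59477768 -0.16501487  0.056     ] [ 0.59718307 -0.17446782  0.02063175]
[328 206  27  27 576] [340.83333333 219.15625   ] [0.54883401 0.00919109 0.056     ] [0.54877951 0.00942858 0.05928175]
[398 223  20  19 285] [407.84912281 231.92280702] [ 0.51410265 -0.15167881  0.056     ] [ 0.51330816 -0.16068896  0.02029523]
pre jar/clog/horn [array([0.74 , 0.311, 0.111]), array([0.545, 0.428, 0.071]), array([ 0.681, -0.333,  0.005])]
```

View pics/t9.png

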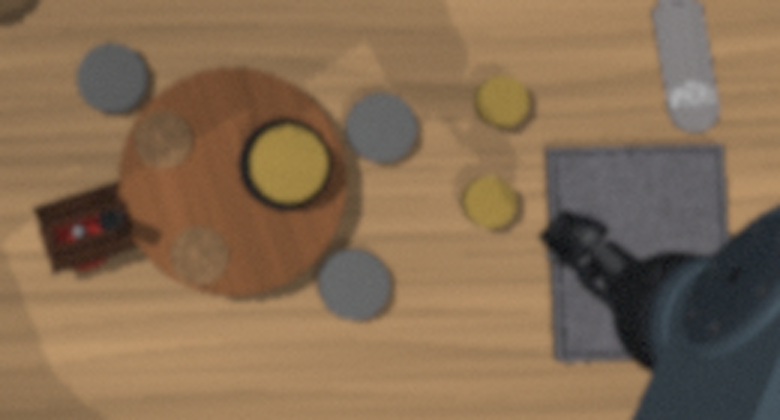

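The tin at (288,163) sits inside the black ring, and the pin at (78,232) stands in the slot. The tin measures (0.549, 0.009) with its top at about 0.057, which matches the nest. I'll hand it in.

```bash
python3 -c "
from bench import arm
print(arm.finish_job())"
```

```text
the job is handed in; nothing more can be done
None
```

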